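# Re-rack four reagent bottles in reverse order

### The job

The staining line now runs the other way: move the four containers standing in a row on the steel drip tray into the empty grey bottle rack beside it, one container in each well, in reverse order. As seen from the robot, the container that is leftmost on the tray goes into the rightmost well, the next one into the well beside it, and so on. Set each down upright on the floor of its well and never let any of them tip over.

Things in the scene. Friction and masses are not known exactly. Their poses are not given: they have to be found in the camera images.
- bottle_large: Largest bottle, amber with a black screw cap, 42 mm diameter, 95 mm tall: straight body up to about 60 mm, then shoulder, cap (24 mm diameter) from 76 mm up; about 85 g. Origin: centre of its underside; z is up along the bottle. Stands upright on a disc at the start, with its underside 7 mm above the worktop.
- bottle_medium: Middle-sized bottle, amber with a white screw cap, 38 mm diameter, 85 mm tall: straight body up to about 52 mm, then shoulder, cap (20 mm diameter) from 68 mm up; about 70 g. Origin: centre of its underside; z is up along the bottle. Stands upright on a disc at the start, with its underside 7 mm above the worktop.
- bottle_small: Smallest bottle, white with a red screw cap, 34 mm diameter, 75 mm tall: straight body up to about 46 mm, then shoulder, cap (19 mm diameter) from 60 mm up; about 50 g. Origin: centre of its underside; z is up along the bottle. Stands upright on a disc at the start, with its underside 7 mm above the worktop.
- jar: Squat round amber jar with a paper band and a flat white lid, 62 mm tall: straight body 47 mm diameter up to 46 mm, lid 43 mm diameter from 49 mm up; about 100 g. Origin: centre of its underside; z is up along the bottle. Stands upright on a disc at the start, with its underside 7 mm above the worktop.
- drip_tray: Fixed low steel tray, 86 (x) by 304 (y) mm, rim 8 mm high, left or right of the middle. Origin: centre of its underside, on the worktop. y runs along the row to the robot's left (turned at most 15 degrees). Four places, left to right, at y = +108, +36, -36, -108 mm, x = 0; the containers stand there on discs, undersides 7 mm above the worktop.
- bottle_rack: Fixed grey plastic rack, 72 (x) by 300 (y) mm, on the other side. Origin: centre of its underside, on the worktop. y runs along the row to the robot's left (turned at most 15 degrees). Four empty wells, left to right, centres at y = +108, +36, -36, -108 mm, x = 0; each 64 x 64 mm inside, floor at z = 4 mm, wall tops at 16 mm; end plates 44 mm high, 6 mm thick, at y = +-147 mm.
- disc_a: Fixed dark rubber disc, 60 mm across and 4 mm thick, on the drip tray; it marks the place where the largest bottle stands at the start, centred on it. Origin: centre of its underside, 3 mm above the worktop..
- disc_b: Fixed dark rubber disc, 60 mm across and 4 mm thick, on the drip tray; it marks the place where the middle-sized bottle stands at the start, centred on it. Origin: centre of its underside, 3 mm above the worktop..
- disc_c: Fixed dark rubber disc, 60 mm across and 4 mm thick, on the drip tray; it marks the place where the smallest bottle stands at the start, centred on it. Origin: centre of its underside, 3 mm above the worktop..
- disc_d: Fixed dark rubber disc, 60 mm across and 4 mm thick, on the drip tray; it marks the place where the jar stands at the start, centred on it. Origin: centre of its underside, 3 mm above the worktop..
Things that resemble listed ones, but are neither listed nor needed, are in the scene too. What is shaped like the bottle_small but green or purple is not meant. Leave any orange or yellow look-alike of the disc_b alone.

How it is judged:
By the outcome, as a careful person would: the job done as asked, in the order asked, and still so for the second after the job is handed in, with the robot touching nothing.
It also fails if it takes over 109 s, if anything falls off the work surface, if the arm or the gripper's body presses on something with over 40 N, if the wrist force passes 120 N, or if a joint passes its speed limit or range.

### The arm

A 7-joint arm with a two-finger parallel gripper is mounted at the origin on a cart in front of the work surface, level with it; the furniture and walls round the work are solid. World frame = base frame: x ahead of the robot, y to its left, z up, the work surface at z = 0. Lengths are in mm, angles in rad, forces in N, time in s.
With the tool pointing down it reaches from about 400 to 875 mm from the base axis. Payload 4.4 kg.
Tool frame: the origin (TCP) lies midway between the tips of the shut fingers; the grasp point (between the pads) lies 19 mm behind it; z points along the fingers, y is the line along which they close (so a half turn about z gives the same grasp; the last joint's range is limited). The gripper opens to 85 mm and grips with 20 to 120 N. Pads are 22 mm wide; open, the fingers measure 114 mm over their backs; the gripper's body (76 mm by 85 mm) begins 54 mm behind the grasp point. The pads swing forward as they close: fully open they stand 13 mm farther back than shut.
Start: joints at [1.258, 0.628, 0.038, 1.517, -0.027, 0.996, -0.02], TCP at [158.824, -630.312, 231.313] pointing down, gripper open.
Joint ranges: [-3.06, 3.06], [-0.37, 2.12], [-1.25, 1.32], [0.18, 2.47], [-1.1, 4.24], [0.23, 1.98], [-2.94, 2.94]. Speed limits (rad/s): [2.57, 2.57, 3.14, 3.14, 3.14, 3.14, 3.14].

### API

Orientations are given as [roll, pitch, yaw] about the fixed x, y, z axes, in that order (R = Rz(yaw) Ry(pitch) Rx(roll)).
In Python, from cell import ctrl, get_image, get_calibration gives the robot as it stands.
- The arm moves only by the shell command python3 -m creep 'ROWS'. ROWS is JSON, a list of rows, each an object of numbers: "dx", "dy", "dz": the shift along the world's x, y, z normalised to -1 to 1, where 1 is 0.4 m; "rx", "ry", "rz": the turn, a rotation vector about the world's x, y, z normalised to -1 to 1, where 1 is 2 pi rad; "grip": the closure, from -1 (fully open) to 1 (shut). A call has exactly 5 rows; each row is the pose to reach, as a shift and turn from the pose commanded when the call began, turning the shorter way round; what a row does not reach only later rows make up. A row lasts 1/8 s, in which the tool goes at most 62.5 mm and 10.7 degrees, less where a joint would pass 70% of its speed; a pose out of reach is approached as far as the arm can. A call with a number of a shift or a turn outside -1 to 1 is refused whole. A call with a gripper value outside its range is refused whole. The fingers move at their own pace and stop on an object; the grip force is fixed at half the most. Time passes only in rows, so rows that repeat a pose let the fingers close, or fill a call up. It gives the time, the measured TCP pose, the force, the opening and the grip force at its end, in the units of the state.
- ctrl.read_state(): the state, without advancing time (a new reading comes with each control period).
- get_image(name): name is "side" or "top" or "wrist"; returns the picture (420x560x3 uint8, red, green, blue); there is no depth.
- get_calibration(name): a dict with "mtx" (3x3 intrinsics, pixels), "world_from_camera" (4x4, takes a point from camera to world coordinates). Camera axes: x right, y down, z forward; pixel columns grow to the right and rows downward; lengths in mm; the calibration is good to about 2 mm. A picture is of the moment at which its call begins: read the wrist's pose just before it. get_calibration takes no time and is no camera call; for the wrist camera it gives the pose at the moment of the call.
- ctrl.finish_job(): hands the job in; it is judged then, once.
The state is a dict: "clock": time; "qpos": joint angles; "qd": joint speeds; "tau": joint torques, N m; "eef_pos": TCP position; "tool_rot": TCP orientation; "force": force on the tool from outside, world axes, zero at the start; "torque": the same for the moment, N m; "width": finger opening in mm; "gripper_force": force on a finger pad.
Only numpy, scipy, OpenCV 4.12 (cv2) and the standard library are available. Lean on these libraries where they do the work, as an engineer would, in place of code of your own. Each camera call takes 0.05 s, during which the arm holds its last target. There are 200 camera calls.

## Working session

There is one attempt and no reset: what is moved stays moved. The work goes in short steps, Python scripts to look and compute and a shell command to move; the robot and the scene stay as the last step left them, time stands still between calls to the robot, and variables do not carry over. Pictures are saved under pics/ and viewed, at most 14 in all, crops included, and the job is handed in when it is done.

```bash
mkdir -p pics; ls; python3 - <<'E'
from cell import ctrl,get_image,get_calibration
import cv2
for n in("top","side"):
    cv2.imwrite(f"pics/{n}0.png",get_image(n)[:,:,::-1]); c=get_calibration(n); print(n,c["mtx"],c["world_from_camera"])
s=ctrl.read_state(); print({k:s[k] for k in("clock","eef_pos","tool_rot","width","force")})
E
```

```text
pics
top [[408.81256877   0.         286.46037908]
 [  0.         408.81256877 210.92022337]
 [  0.           0.           1.        ]] [[-1.50820882e-01 -9.62710089e-01  2.24593737e-01  2.25994844e+02]
 [-9.88556524e-01  1.47568006e-01 -3.12998860e-02  5.10407434e+01]
 [-3.01013394e-03 -2.26744280e-01 -9.73949676e-01  1.02713948e+03]
 [ 0.00000000e+00  0.00000000e+00  0.00000000e+00  1.00000000e+00]]
side [[418.1971203    0.         277.62764889]
 [  0.         418.1971203  203.49392438]
 [  0.           0.           1.        ]] [[ 9.95537351e-01 -4.89914578e-02  8.06549487e-02  3.58243065e+02]
 [-9.26202719e-02 -6.71004764e-01  7.35645358e-01 -6.91493052e+02]
 [ 1.80795163e-02 -7.39832713e-01 -6.72547907e-01  7.39720794e+02]
 [ 0.00000000e+00  0.00000000e+00  0.00000000e+00  1.00000000e+00]]
{'clock': 0.1, 'eef_pos': array([ 158.68503424, -629.75333581,  230.48841704]), 'tool_rot': array([-3.13986608e+00,  1.03443702e-05,  2.46758645e-01]), 'width': 85.4105556577155, 'force': array([-0.14369117,  0.1790844 , -0.82246015])}
```

View pics/top0.png

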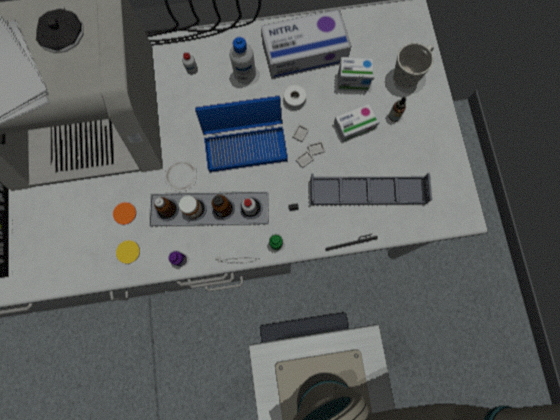

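View pics/side0.png

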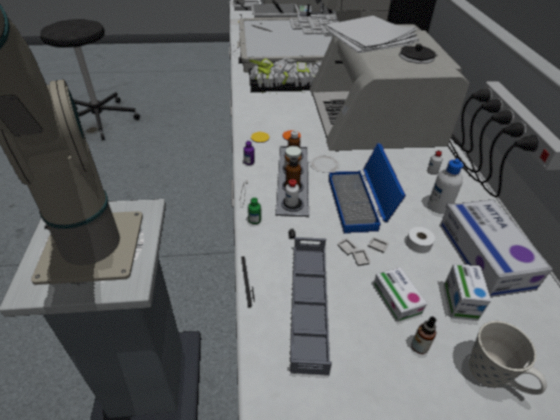

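The top view shows the tray at pixel (210,208) with four containers, and the rack at (370,190). Candidates:
- **Medium bottle:** (165,207), amber with a white cap. The small dropper bottle at (397,110) resembles it.
- **Jar:** (191,207).
- **Large bottle:** (221,206).
- **Small bottle:** (249,206), white with a red cap. Look-alikes are at (189,62) white/red, (276,242) green and (177,258) purple.
- **Disc look-alikes:** orange at (124,213) and yellow at (128,252).

I choose the four on the tray and check them in a close crop.

```bash
cat > h.py <<'E'
from cell import ctrl,get_image,get_calibration
import cv2,numpy as np
def ray(n,uv,z,cal=None):
    c=cal or get_calibration(n);T=c["world_from_camera"]
    d=T[:3,:3]@np.linalg.inv(c["mtx"])@[uv[0],uv[1],1];p=T[:3,3]
    return (p+d*(z-p[2])/d[2])[:2]
def proj(n,P):
    c=get_calibration(n);T=np.linalg.inv(c["world_from_camera"]);q=c["mtx"]@(T@[*P,1])[:3];return q[:2]/q[2]
E
python3 - <<'E'
import cv2
a=cv2.imread("pics/top0.png")
t=cv2.resize(a[170:250,140:280],None,fx=5.6,fy=5.6,interpolation=cv2.INTER_CUBIC)[:300+148]
cv2.imwrite("pics/c1.png",t)
r=cv2.resize(a[160:220,300:440],None,fx=5.6,fy=5.6,interpolation=cv2.INTER_CUBIC)
cv2.imwrite("pics/c2.png",r)
E
```

```text
(no output)
```

View pics/c1.png

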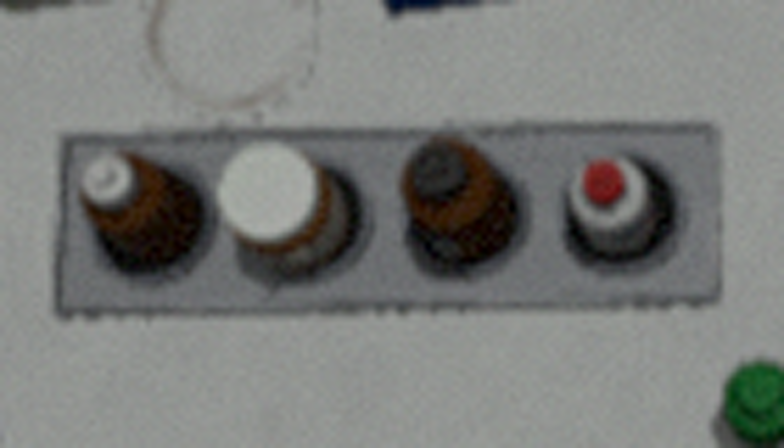

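View pics/c2.png

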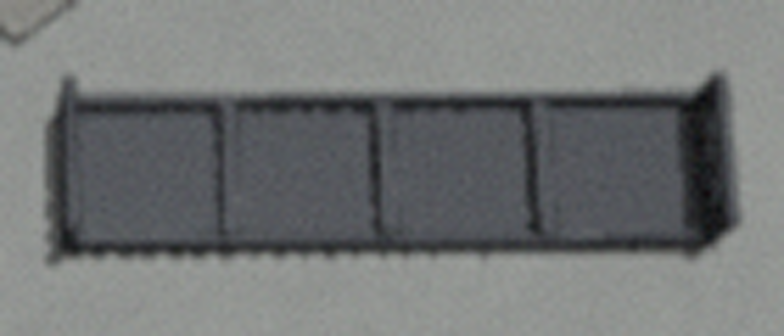

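The crop confirms the order left to right: medium (white cap), jar, large (black cap), small (red cap). The rack has four empty wells.

```bash
python3 - <<'E'
from h import *
def c(u,v,y0,x0): return (u/5.6-.5+x0+.4, v/5.6-.5+y0+.4)
print("tray corners")
P=[ray("top",c(*p,170,140),8) for p in((65,135),(717,125),(718,298),(57,312))]
for p in P: print(p.round(1))
print("ctr",np.mean(P,0).round(1),"yaw",np.arctan2(*( -(P[1]-P[0]+P[2]-P[3])*[-1,1]))*57.3)
for n,p,z in(("med",(106,180),92),("jar",(268,190),69),("large",(437,167),102),("small",(604,183),82)):
    print(n,ray("top",c(*p,170,140),z).round(1))
D=[ray("top",c(*p,160,300),16) for p in((220,172),(379,172),(537,171))]
print("rack",[d.round(1) for d in D], "yaw",np.arctan2(D[2][0]-D[0][0],-(D[2][1]-D[0][1]))*57.3)
s=cv2.imread("pics/side0.png")
# side view check of caps: red & white
for n,uv,z in(("small",(291.5,186),82),("jar",(293,155),69)): print(n,"side",ray("side",uv,z).round(1))
E
```

```text
tray corners
[558.3 356.6]
[517.4  58.2]
[436.6  69.2]
[475.6 366.6]
ctr [497.  212.7] yaw -7.642508123166438
med [508.6 315.8]
jar [500.5 253.5]
large [490.2 175.7]
small [478.1 108.9]
rack [array([ 491.6, -123.4]), array([ 480.5, -195.4]), array([ 470. , -267.1])] yaw -8.536652892276301
small side [477.  89.]
jar side [498.9 235.5]
```

```bash
python3 -m creep '[{"dx":0.8,"dy":0.825,"dz":0.1,"rz":0.189,"grip":-1},{"dx":0.8,"dy":0.825,"dz":0.1,"rz":0.189,"grip":-1},{"dx":0.8,"dy":0.825,"dz":0.1,"rz":0.189,"grip":-1},{"dx":0.8,"dy":0.825,"dz":0.1,"rz":0.189,"grip":-1},{"dx":0.8,"dy":0.825,"dz":0.1,"rz":0.189,"grip":-1}]'
```

```text
$[0]: bad value
```

```bash
python3 -m creep '[{"dx":0.8,"dy":0.825,"dz":0.1,"rx":0,"ry":0,"rz":0.189,"grip":-1},{"dx":0.8,"dy":0.825,"dz":0.1,"rx":0,"ry":0,"rz":0.189,"grip":-1},{"dx":0.8,"dy":0.825,"dz":0.1,"rx":0,"ry":0,"rz":0.189,"grip":-1},{"dx":0.8,"dy":0.825,"dz":0.1,"rx":0,"ry":0,"rz":0.189,"grip":-1},{"dx":0.8,"dy":0.825,"dz":0.1,"rx":0,"ry":0,"rz":0.189,"grip":-1}]'
```

```text
clock: 0.72
eef_pos: [376.6, -405.2, 258.4]
tool_rot: [-3.141, -0.0, 1.19]
force: [0.2, -1.2, 0.0]
width: 85.7
gripper_force: 0.0
```

```bash
python3 -m creep '[{"dx":0.2,"dy":0.525,"dz":0.05,"rx":0,"ry":0,"rz":0.038,"grip":-1},{"dx":0.2,"dy":0.525,"dz":0.05,"rx":0,"ry":0,"rz":0.038,"grip":-1},{"dx":0.2,"dy":0.525,"dz":0.05,"rx":0,"ry":0,"rz":0.038,"grip":-1},{"dx":0.2,"dy":0.525,"dz":0.05,"rx":0,"ry":0,"rz":0.038,"grip":-1},{"dx":0.2,"dy":0.525,"dz":0.05,"rx":0,"ry":0,"rz":0.038,"grip":-1}]'; python3 - <<'E'
from h import *
import json
def g():
    c=get_calibration("wrist"); return get_image("wrist"),c
a,c=g(); cv2.imwrite("pics/w1.png",a[:,:,::-1]); np.savez("w1.npz",**c); print(c["world_from_camera"].round(2))
E
```

```text
clock: 1.35
eef_pos: [456.9, -193.2, 278.7]
tool_rot: [3.141, -0.001, 1.43]
force: [0.1, -0.2, 0.3]
width: 85.3
gripper_force: 0.0
[[ 9.9000e-01 -1.3000e-01 -4.0000e-02  4.6731e+02]
 [-1.4000e-01 -9.4000e-01 -3.2000e-01 -1.1143e+02]
 [ 0.0000e+00  3.2000e-01 -9.5000e-01  4.2253e+02]
 [ 0.0000e+00  0.0000e+00  0.0000e+00  1.0000e+00]]
```

View pics/w1.png

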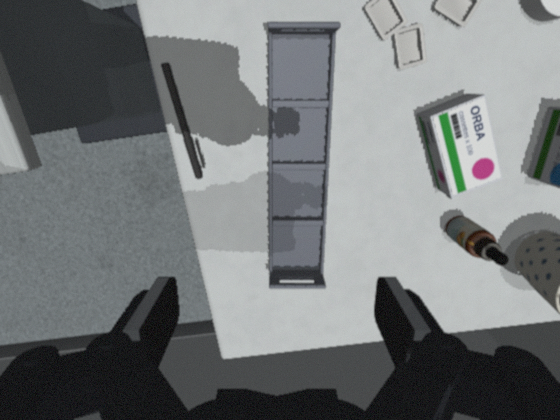

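The wrist view shows the whole rack. Its divider tops are at about (301,100), (299,162) and (297,218), with the side walls at u≈270 and u≈328.

```bash
python3 -m creep '[{"dx":0.09,"dy":0.75,"dz":0,"rx":0,"ry":0,"rz":0,"grip":-1},{"dx":0.09,"dy":0.75,"dz":0,"rx":0,"ry":0,"rz":0,"grip":-1},{"dx":0.09,"dy":0.75,"dz":0,"rx":0,"ry":0,"rz":0,"grip":-1},{"dx":0.09,"dy":0.75,"dz":0,"rx":0,"ry":0,"rz":0,"grip":-1},{"dx":0.09,"dy":0.75,"dz":0,"rx":0,"ry":0,"rz":0,"grip":-1}]'; 
python3 -m creep '[{"dx":0,"dy":0.2,"dz":0,"rx":0,"ry":0,"rz":0,"grip":-1},{"dx":0,"dy":0.2,"dz":0,"rx":0,"ry":0,"rz":0,"grip":-1},{"dx":0,"dy":0.2,"dz":0,"rx":0,"ry":0,"rz":0,"grip":-1},{"dx":0,"dy":0.2,"dz":0,"rx":0,"ry":0,"rz":0,"grip":-1},{"dx":0,"dy":0.2,"dz":0,"rx":0,"ry":0,"rz":0,"grip":-1}]';python3 - <<'E'
from h import *
c1=dict(np.load("w1.npz"))
for p in((300.5,100),(299,162),(297,218)): print("div",ray("",p,16,c1).round(1))
for p in((270,162),(328,162)): print("wall",ray("",p,16,c1).round(1))
c=get_calibration("wrist");a=get_image("wrist"); cv2.imwrite("pics/w2.png",a[:,:,::-1]); np.savez("w2.npz",**c)
E
```

```text
clock: 2.02
eef_pos: [491.9, 103.7, 278.1]
tool_rot: [-3.142, 0.001, 1.421]
force: [0.1, -1.0, -0.1]
width: 85.3
gripper_force: 0.0
clock: 2.65
eef_pos: [492.0, 180.8, 278.3]
tool_rot: [3.141, 0.001, 1.419]
force: [0.1, 0.4, 0.7]
width: 85.3
gripper_force: 0.0
div [ 493.4 -124.5]
div [ 483.4 -194.2]
div [ 472.4 -264.4]
wall [ 449.2 -189.3]
wall [ 517.6 -199. ]
```

View pics/w2.png

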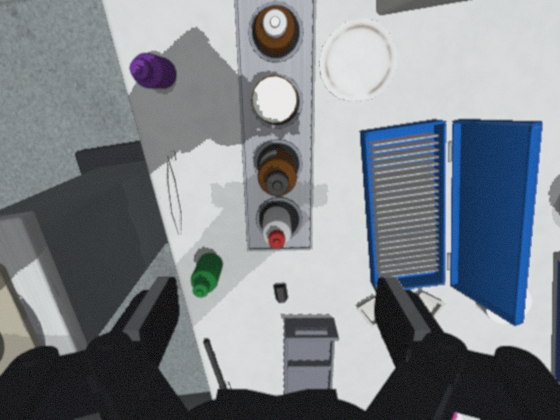

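The wrist view shows the cap centres: medium (275,22), jar (275,99), large (277,182), small (277,239).

```bash
python3 - <<'E'
from h import *
c=dict(np.load("w2.npz"))
for n,p,z in(("med",(275,22),92),("jar",(275.5,99),69),("large",(277.5,182),102),("small",(277,239.5),82)): print(n,ray("",p,z,c).round(1))
for p in((249,247),(311,247)): print("corner",ray("",p,8,c).round(1))
E
```

```text
med [510.8 317.3]
jar [501.6 254.9]
large [492.3 180.6]
small [481.5 112.6]
corner [438.6  74.8]
corner [519.5  62.5]
```

```bash
python3 -m creep '[{"dx":0,"dy":-0.006,"dz":-0.15,"rx":0,"ry":0,"rz":0,"grip":-1},{"dx":0,"dy":-0.006,"dz":-0.3,"rx":0,"ry":0,"rz":0,"grip":-1},{"dx":0,"dy":-0.006,"dz":-0.42,"rx":0,"ry":0,"rz":0,"grip":-1},{"dx":0,"dy":-0.006,"dz":-0.52,"rx":0,"ry":0,"rz":0,"grip":-1},{"dx":0,"dy":-0.006,"dz":-0.61,"rx":0,"ry":0,"rz":0,"grip":-1}]'
```

```text
clock: 3.32
eef_pos: [491.8, 179.7, 33.0]
tool_rot: [-3.141, 0.0, 1.421]
force: [1.0, -0.6, -0.5]
width: 85.3
gripper_force: 0.0
```

```bash
python3 -m creep '[{"dx":0,"dy":0,"dz":0,"rx":0,"ry":0,"rz":0,"grip":-0.3},{"dx":0,"dy":0,"dz":0,"rx":0,"ry":0,"rz":0,"grip":0},{"dx":0,"dy":0,"dz":0,"rx":0,"ry":0,"rz":0,"grip":0.2},{"dx":0,"dy":0,"dz":0,"rx":0,"ry":0,"rz":0,"grip":0.4},{"dx":0,"dy":0,"dz":0,"rx":0,"ry":0,"rz":0,"grip":0.4}]'
```

```text
clock: 3.95
eef_pos: [492.8, 181.1, 36.3]
tool_rot: [3.139, -0.001, 1.423]
force: [-0.4, -0.0, 8.1]
width: 40.5
gripper_force: 61.2
```

```bash
python3 -m creep '[{"dx":0,"dy":0,"dz":0.08,"rx":0,"ry":0,"rz":0,"grip":0.4},{"dx":0,"dy":0,"dz":0.2,"rx":0,"ry":0,"rz":0,"grip":0.4},{"dx":0,"dy":-0.02,"dz":0.3,"rx":0,"ry":0,"rz":0,"grip":0.4},{"dx":0,"dy":-0.09,"dz":0.32,"rx":0,"ry":0,"rz":0,"grip":0.4},{"dx":0,"dy":-0.2,"dz":0.32,"rx":0,"ry":0,"rz":0,"grip":0.4}]'; python3 -m creep '[{"dx":0,"dy":-0.13,"dz":0,"rx":0,"ry":0,"rz":0,"grip":0.4},{"dx":0,"dy":-0.26,"dz":0,"rx":0,"ry":0,"rz":0,"grip":0.4},{"dx":0,"dy":-0.39,"dz":0,"rx":0,"ry":0,"rz":0,"grip":0.4},{"dx":0,"dy":-0.52,"dz":0,"rx":0,"ry":0,"rz":0,"grip":0.4},{"dx":0,"dy":-0.6,"dz":0,"rx":0,"ry":0,"rz":0,"grip":0.4}]'
```

```text
clock: 4.58
eef_pos: [492.7, 101.5, 164.7]
tool_rot: [3.137, -0.002, 1.426]
force: [0.4, -1.2, -1.3]
width: 40.5
gripper_force: 60.7
clock: 5.2
eef_pos: [491.2, -142.7, 163.2]
tool_rot: [3.14, 0.001, 1.419]
force: [0.3, 0.4, -1.5]
width: 40.4
gripper_force: 60.8
```

```bash
python3 -m creep '[{"dx":-0.007,"dy":-0.037,"dz":0,"rx":0,"ry":0,"rz":0,"grip":0.4},{"dx":-0.007,"dy":-0.037,"dz":-0.1,"rx":0,"ry":0,"rz":0,"grip":0.4},{"dx":-0.007,"dy":-0.037,"dz":-0.2,"rx":0,"ry":0,"rz":0,"grip":0.4},{"dx":-0.007,"dy":-0.037,"dz":-0.28,"rx":0,"ry":0,"rz":0,"grip":0.4},{"dx":-0.007,"dy":-0.037,"dz":-0.31,"rx":0,"ry":0,"rz":0,"grip":0.4}]'; python3 - <<'E'
from h import *
a=get_image("wrist"); cv2.imwrite("pics/w3.png",a[:,:,::-1])
s=ctrl.read_state();print(s["eef_pos"].round(1),s["force"].round(1))
E
```

```text
clock: 5.82
eef_pos: [488.0, -152.5, 37.4]
tool_rot: [-3.139, -0.001, 1.425]
force: [0.4, -0.5, -0.3]
width: 40.4
gripper_force: 60.7
[ 488.  -152.6   36.9] [ 0.5 -0.1 -0.9]
```

View pics/w3.png

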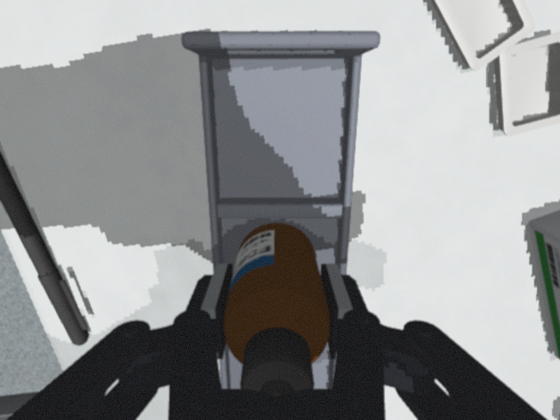

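The large bottle is just above the second well from the left and inside its walls. It sits a little toward the left divider, so I shift it slightly and lower it.

```bash
python3 -m creep '[{"dx":0,"dy":-0.012,"dz":0,"rx":0,"ry":0,"rz":0,"grip":0.4},{"dx":0,"dy":-0.012,"dz":-0.004,"rx":0,"ry":0,"rz":0,"grip":0.4},{"dx":0,"dy":-0.012,"dz":-0.007,"rx":0,"ry":0,"rz":0,"grip":0.4},{"dx":0,"dy":-0.012,"dz":-0.009,"rx":0,"ry":0,"rz":0,"grip":0.4},{"dx":0,"dy":-0.012,"dz":-0.009,"rx":0,"ry":0,"rz":0,"grip":0.4}]'
```

```text
clock: 6.5
eef_pos: [488.8, -158.8, 34.9]
tool_rot: [3.141, -0.0, 1.423]
force: [0.3, -0.1, -0.7]
width: 40.5
gripper_force: 60.7
```

```bash
python3 -m creep '[{"dx":0,"dy":0,"dz":-0.002,"rx":0,"ry":0,"rz":0,"grip":0.4},{"dx":0,"dy":0,"dz":-0.003,"rx":0,"ry":0,"rz":0,"grip":0.4},{"dx":0,"dy":0,"dz":-0.004,"rx":0,"ry":0,"rz":0,"grip":0.4},{"dx":0,"dy":0,"dz":-0.004,"rx":0,"ry":0,"rz":0,"grip":0.4},{"dx":0,"dy":0,"dz":-0.004,"rx":0,"ry":0,"rz":0,"grip":0.4}]'
```

```text
clock: 7.12
eef_pos: [488.7, -158.8, 33.3]
tool_rot: [-3.142, 0.0, 1.423]
force: [-0.1, 0.6, 2.9]
width: 40.3
gripper_force: 61.2
```

```bash
python3 -m creep '[{"dx":0,"dy":0,"dz":0,"rx":0,"ry":0,"rz":0,"grip":-0.2},{"dx":0,"dy":0,"dz":0,"rx":0,"ry":0,"rz":0,"grip":-0.6},{"dx":0,"dy":0,"dz":0,"rx":0,"ry":0,"rz":0,"grip":-1},{"dx":0,"dy":0,"dz":0,"rx":0,"ry":0,"rz":0,"grip":-1},{"dx":0,"dy":0,"dz":0,"rx":0,"ry":0,"rz":0,"grip":-1}]'; python3 -m creep '[{"dx":0,"dy":0,"dz":0.1,"rx":0,"ry":0,"rz":0,"grip":-1},{"dx":0,"dy":0,"dz":0.22,"rx":0,"ry":0,"rz":0,"grip":-1},{"dx":0,"dy":0,"dz":0.34,"rx":0,"ry":0,"rz":0,"grip":-1},{"dx":0,"dy":0.05,"dz":0.38,"rx":0,"ry":0,"rz":0,"grip":-1},{"dx":0,"dy":0.15,"dz":0.38,"rx":0,"ry":0,"rz":0,"grip":-1}]';  python3 - <<'E'
from h import *
a=get_image("wrist"); cv2.imwrite("pics/w4.png",a[:,:,::-1])
s=ctrl.read_state();print(s["eef_pos"].round(1),s["force"].round(1))
E
```

```text
clock: 7.75
eef_pos: [488.7, -158.8, 33.2]
tool_rot: [-3.142, -0.0, 1.423]
force: [-0.9, 0.1, 0.2]
width: 85.3
gripper_force: 0.0
clock: 8.38
eef_pos: [489.3, -99.2, 186.2]
tool_rot: [3.139, 0.001, 1.419]
force: [1.1, 0.6, -0.2]
width: 85.8
gripper_force: 0.0
[488.7 -91.2 185.8] [-0.2  5.1  0.3]
```

View pics/w4.png

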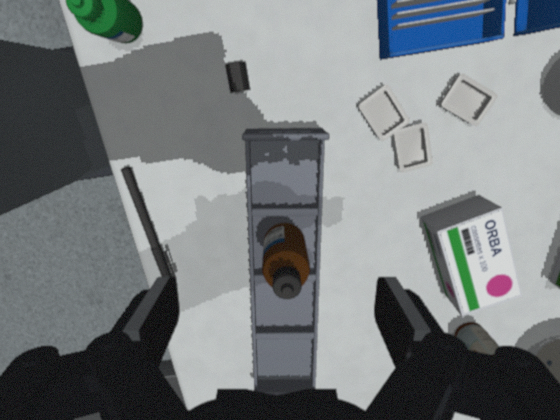

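The large bottle stands upright in the second well from the left, cap at (288,285). Next is the small bottle.

```bash
python3 -m creep '[{"dx":-0.005,"dy":0.13,"dz":0,"rx":0,"ry":0,"rz":0,"grip":-1},{"dx":-0.01,"dy":0.26,"dz":0,"rx":0,"ry":0,"rz":0,"grip":-1},{"dx":-0.015,"dy":0.39,"dz":0,"rx":0,"ry":0,"rz":0,"grip":-1},{"dx":-0.02,"dy":0.48,"dz":0,"rx":0,"ry":0,"rz":0,"grip":-1},{"dx":-0.02,"dy":0.51,"dz":0,"rx":0,"ry":0,"rz":0,"grip":-1}]'; python3 -m creep '[{"dx":0,"dy":0,"dz":-0.01,"rx":0,"ry":0,"rz":0,"grip":-1},{"dx":0,"dy":0,"dz":-0.05,"rx":0,"ry":0,"rz":0,"grip":-1},{"dx":0,"dy":0,"dz":-0.08,"rx":0,"ry":0,"rz":0,"grip":-1},{"dx":0,"dy":0,"dz":-0.1,"rx":0,"ry":0,"rz":0,"grip":-1},{"dx":0,"dy":0,"dz":-0.1,"rx":0,"ry":0,"rz":0,"grip":-1}]'
```

```text
clock: 9.05
eef_pos: [479.5, 108.3, 184.7]
tool_rot: [-3.14, -0.001, 1.428]
force: [1.0, -0.0, -0.5]
width: 85.6
gripper_force: 0.0
clock: 9.68
eef_pos: [480.4, 104.5, 144.6]
tool_rot: [-3.14, 0.001, 1.422]
force: [0.3, -0.4, -0.1]
width: 85.6
gripper_force: 0.0
```

```bash
python3 -m creep '[{"dx":0,"dy":0.012,"dz":-0.1,"rx":0,"ry":0,"rz":0,"grip":-1},{"dx":0,"dy":0.012,"dz":-0.2,"rx":0,"ry":0,"rz":0,"grip":-1},{"dx":0,"dy":0.012,"dz":-0.27,"rx":0,"ry":0,"rz":0,"grip":-1},{"dx":0,"dy":0.012,"dz":-0.306,"rx":0,"ry":0,"rz":0,"grip":-1},{"dx":0,"dy":0.012,"dz":-0.306,"rx":0,"ry":0,"rz":0,"grip":-1}]'; python3 -m creep '[{"dx":0,"dy":0,"dz":0,"rx":0,"ry":0,"rz":0,"grip":-0.3},{"dx":0,"dy":0,"dz":0,"rx":0,"ry":0,"rz":0,"grip":0},{"dx":0,"dy":0,"dz":0,"rx":0,"ry":0,"rz":0,"grip":0.2},{"dx":0,"dy":0,"dz":0,"rx":0,"ry":0,"rz":0,"grip":0.4},{"dx":0,"dy":0,"dz":0,"rx":0,"ry":0,"rz":0,"grip":0.5}]'
```

```text
clock: 10.3
eef_pos: [480.6, 110.0, 22.5]
tool_rot: [-3.141, 0.0, 1.423]
force: [-1.0, -0.1, 0.3]
width: 85.4
gripper_force: 0.0
clock: 10.92
eef_pos: [481.3, 110.0, 23.7]
tool_rot: [3.14, -0.0, 1.423]
force: [-0.4, 0.1, 6.4]
width: 32.0
gripper_force: 59.1
```

```bash
python3 -m creep '[{"dx":0,"dy":0,"dz":0.06,"rx":0,"ry":0,"rz":0,"grip":0.5},{"dx":0,"dy":0,"dz":0.15,"rx":0,"ry":0,"rz":0,"grip":0.5},{"dx":0,"dy":-0.03,"dz":0.23,"rx":0,"ry":0,"rz":0,"grip":0.5},{"dx":0.01,"dy":-0.11,"dz":0.25,"rx":0,"ry":0,"rz":0,"grip":0.5},{"dx":0.02,"dy":-0.22,"dz":0.25,"rx":0,"ry":0,"rz":0,"grip":0.5}]'; python3 -m creep '[{"dx":0.01,"dy":-0.11,"dz":0,"rx":0,"ry":0,"rz":0,"grip":0.5},{"dx":0.02,"dy":-0.2,"dz":0,"rx":0,"ry":0,"rz":0,"grip":0.5},{"dx":0.025,"dy":-0.26,"dz":0,"rx":0,"ry":0,"rz":0,"grip":0.5},{"dx":0.025,"dy":-0.274,"dz":0,"rx":0,"ry":0,"rz":0,"grip":0.5},{"dx":0.025,"dy":-0.274,"dz":0,"rx":0,"ry":0,"rz":0,"grip":0.5}]'
```

```text
clock: 11.55
eef_pos: [489.7, 22.2, 124.2]
tool_rot: [3.139, -0.001, 1.426]
force: [0.4, 0.2, -0.8]
width: 32.2
gripper_force: 59.6
clock: 12.18
eef_pos: [498.6, -87.0, 122.9]
tool_rot: [-3.142, -0.001, 1.423]
force: [-0.5, 0.3, 0.0]
width: 31.7
gripper_force: 59.5
```

```bash
python3 -m creep '[{"dx":0,"dy":0,"dz":-0.1,"rx":0,"ry":0,"rz":0,"grip":0.5},{"dx":0,"dy":0,"dz":-0.19,"rx":0,"ry":0,"rz":0,"grip":0.5},{"dx":0,"dy":0,"dz":-0.23,"rx":0,"ry":0,"rz":0,"grip":0.5},{"dx":0,"dy":0,"dz":-0.246,"rx":0,"ry":0,"rz":0,"grip":0.5},{"dx":0,"dy":0,"dz":-0.25,"rx":0,"ry":0,"rz":0,"grip":0.5}]'; python3 -m creep '[{"dx":0,"dy":0,"dz":-0.002,"rx":0,"ry":0,"rz":0,"grip":0.5},{"dx":0,"dy":0,"dz":-0.004,"rx":0,"ry":0,"rz":0,"grip":0.5},{"dx":0,"dy":0,"dz":-0.005,"rx":0,"ry":0,"rz":0,"grip":0.5},{"dx":0,"dy":0,"dz":-0.005,"rx":0,"ry":0,"rz":0,"grip":0.5},{"dx":0,"dy":0,"dz":-0.005,"rx":0,"ry":0,"rz":0,"grip":0.5}]'
```

```text
clock: 12.8
eef_pos: [499.3, -87.1, 23.2]
tool_rot: [3.141, -0.0, 1.424]
force: [1.1, 0.4, -0.4]
width: 32.0
gripper_force: 59.6
clock: 13.42
eef_pos: [498.8, -87.7, 20.9]
tool_rot: [3.141, -0.0, 1.423]
force: [0.5, 0.6, -0.8]
width: 31.7
gripper_force: 59.6
```

```bash
python3 -m creep '[{"dx":0,"dy":0,"dz":-0.001,"rx":0,"ry":0,"rz":0,"grip":0.5},{"dx":0,"dy":0,"dz":-0.002,"rx":0,"ry":0,"rz":0,"grip":0.5},{"dx":0,"dy":0,"dz":-0.003,"rx":0,"ry":0,"rz":0,"grip":0.5},{"dx":0,"dy":0,"dz":-0.003,"rx":0,"ry":0,"rz":0,"grip":0.5},{"dx":0,"dy":0,"dz":-0.003,"rx":0,"ry":0,"rz":0,"grip":0.5}]'
```

```text
clock: 14.05
eef_pos: [498.8, -87.7, 20.7]
tool_rot: [3.141, 0.001, 1.423]
force: [-3.0, 0.5, 12.1]
width: 31.8
gripper_force: 61.1
```

Contact confirmed, so I release and rise. The jar is next.

```bash
python3 -m creep '[{"dx":0,"dy":0,"dz":0.001,"rx":0,"ry":0,"rz":0,"grip":0.2},{"dx":0,"dy":0,"dz":0.001,"rx":0,"ry":0,"rz":0,"grip":-0.4},{"dx":0,"dy":0,"dz":0.001,"rx":0,"ry":0,"rz":0,"grip":-1},{"dx":0,"dy":0,"dz":0.001,"rx":0,"ry":0,"rz":0,"grip":-1},{"dx":0,"dy":0,"dz":0.001,"rx":0,"ry":0,"rz":0,"grip":-1}]'; python3 -m creep '[{"dx":0,"dy":0,"dz":0.1,"rx":0,"ry":0,"rz":0,"grip":-1},{"dx":0,"dy":0,"dz":0.22,"rx":0,"ry":0,"rz":0,"grip":-1},{"dx":0,"dy":0.02,"dz":0.34,"rx":0,"ry":0,"rz":0,"grip":-1},{"dx":0,"dy":0.12,"dz":0.35,"rx":0,"ry":0,"rz":0,"grip":-1},{"dx":0,"dy":0.25,"dz":0.35,"rx":0,"ry":0,"rz":0,"grip":-1}]';  python3 -m creep '[{"dx":0,"dy":0.14,"dz":0,"rx":0,"ry":0,"rz":0,"grip":-1},{"dx":0,"dy":0.28,"dz":0,"rx":0,"ry":0,"rz":0,"grip":-1},{"dx":0,"dy":0.42,"dz":0,"rx":0,"ry":0,"rz":0,"grip":-1},{"dx":0.005,"dy":0.54,"dz":0,"rx":0,"ry":0,"rz":0,"grip":-1},{"dx":0.005,"dy":0.6,"dz":0,"rx":0,"ry":0,"rz":0,"grip":-1}]'
```

```text
clock: 14.68
eef_pos: [498.7, -87.6, 19.9]
tool_rot: [-3.141, -0.0, 1.423]
force: [0.5, -0.2, 0.0]
width: 85.3
gripper_force: 0.0
clock: 15.3
eef_pos: [499.4, 11.9, 160.9]
tool_rot: [3.139, 0.0, 1.419]
force: [0.7, 1.0, 0.1]
width: 85.5
gripper_force: 0.0
clock: 15.92
eef_pos: [500.0, 256.1, 160.1]
tool_rot: [-3.141, -0.002, 1.427]
force: [-0.3, -0.6, -0.2]
width: 85.5
gripper_force: 0.0
```

```bash
python3 -m creep '[{"dx":0,"dy":0,"dz":-0.04,"rx":0,"ry":0,"rz":0,"grip":-1},{"dx":0,"dy":0,"dz":-0.15,"rx":0,"ry":0,"rz":0,"grip":-1},{"dx":0,"dy":0,"dz":-0.26,"rx":0,"ry":0,"rz":0,"grip":-1},{"dx":0,"dy":0,"dz":-0.32,"rx":0,"ry":0,"rz":0,"grip":-1},{"dx":0,"dy":0,"dz":-0.342,"rx":0,"ry":0,"rz":0,"grip":-1}]'; python3 -m creep '[{"dx":0,"dy":0,"dz":0,"rx":0,"ry":0,"rz":0,"grip":-0.5},{"dx":0,"dy":0,"dz":0,"rx":0,"ry":0,"rz":0,"grip":-0.2},{"dx":0,"dy":0,"dz":0,"rx":0,"ry":0,"rz":0,"grip":0},{"dx":0,"dy":0,"dz":0,"rx":0,"ry":0,"rz":0,"grip":0.3},{"dx":0,"dy":0,"dz":0,"rx":0,"ry":0,"rz":0,"grip":0.3}]'
```

```text
clock: 16.55
eef_pos: [499.5, 249.3, 20.8]
tool_rot: [-3.138, 0.004, 1.421]
force: [-0.0, -0.3, 0.2]
width: 85.9
gripper_force: 0.0
clock: 17.18
eef_pos: [501.5, 252.5, 24.7]
tool_rot: [3.14, -0.001, 1.423]
force: [-1.7, -0.8, 6.3]
width: 45.6
gripper_force: 61.7
```

```bash
python3 -m creep '[{"dx":0,"dy":0,"dz":0.06,"rx":0,"ry":0,"rz":0,"grip":0.3},{"dx":0,"dy":0,"dz":0.18,"rx":0,"ry":0,"rz":0,"grip":0.3},{"dx":0,"dy":-0.02,"dz":0.3,"rx":0,"ry":0,"rz":0,"grip":0.3},{"dx":0,"dy":-0.1,"dz":0.35,"rx":0,"ry":0,"rz":0,"grip":0.3},{"dx":-0.005,"dy":-0.206,"dz":0.35,"rx":0,"ry":0,"rz":0,"grip":0.3}]'; python3 -m creep '[{"dx":-0.005,"dy":-0.13,"dz":0,"rx":0,"ry":0,"rz":0,"grip":0.3},{"dx":-0.01,"dy":-0.26,"dz":0,"rx":0,"ry":0,"rz":0,"grip":0.3},{"dx":-0.015,"dy":-0.4,"dz":0,"rx":0,"ry":0,"rz":0,"grip":0.3},{"dx":-0.02,"dy":-0.54,"dz":0,"rx":0,"ry":0,"rz":0,"grip":0.3},{"dx":-0.025,"dy":-0.68,"dz":0,"rx":0,"ry":0,"rz":0,"grip":0.3}]'; python3 -m creep '[{"dx":-0.01,"dy":-0.14,"dz":0,"rx":0,"ry":0,"rz":0,"grip":0.3},{"dx":-0.02,"dy":-0.25,"dz":0,"rx":0,"ry":0,"rz":0,"grip":0.3},{"dx":-0.03,"dy":-0.31,"dz":0,"rx":0,"ry":0,"rz":0,"grip":0.3},{"dx":-0.03,"dy":-0.32,"dz":0,"rx":0,"ry":0,"rz":0,"grip":0.3},{"dx":-0.03,"dy":-0.32,"dz":0,"rx":0,"ry":0,"rz":0,"grip":0.3}]'
```

```text
clock: 17.8
eef_pos: [500.3, 170.7, 165.9]
tool_rot: [3.136, -0.003, 1.425]
force: [-0.2, -0.5, -1.9]
width: 45.2
gripper_force: 61.6
clock: 18.42
eef_pos: [488.7, -103.9, 163.9]
tool_rot: [3.14, 0.0, 1.423]
force: [1.5, 0.2, -1.4]
width: 45.4
gripper_force: 61.6
clock: 19.05
eef_pos: [477.1, -229.0, 163.5]
tool_rot: [3.141, -0.001, 1.424]
force: [-0.3, -0.1, -1.9]
width: 45.4
gripper_force: 61.6
```

```bash
python3 -m creep '[{"dx":0,"dy":0,"dz":-0.1,"rx":0,"ry":0,"rz":0,"grip":0.3},{"dx":0,"dy":0,"dz":-0.2,"rx":0,"ry":0,"rz":0,"grip":0.3},{"dx":0,"dy":0,"dz":-0.28,"rx":0,"ry":0,"rz":0,"grip":0.3},{"dx":0,"dy":0,"dz":-0.31,"rx":0,"ry":0,"rz":0,"grip":0.3},{"dx":0,"dy":0,"dz":-0.31,"rx":0,"ry":0,"rz":0,"grip":0.3}]'; python3 - <<'E'
from h import *
a=get_image("wrist"); cv2.imwrite("pics/w5.png",a[:,:,::-1])
s=ctrl.read_state();print(s["eef_pos"].round(1),s["force"].round(1))
E
```

```text
clock: 19.68
eef_pos: [477.1, -228.7, 39.2]
tool_rot: [-3.141, -0.001, 1.425]
force: [-0.4, 0.7, -1.2]
width: 45.2
gripper_force: 61.6
[ 477.6 -229.2   39.9] [-0.3  0.3 -0.7]
```

View pics/w5.png

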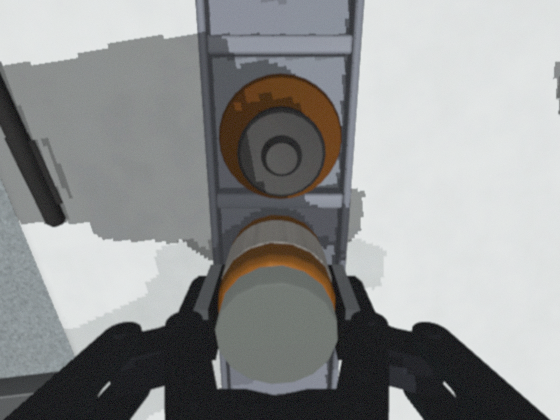

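The jar is centred over the third well, with the large bottle upright next to it at (281,150). I lower the jar.

```bash
python3 -m creep '[{"dx":0,"dy":0,"dz":-0.02,"rx":0,"ry":0,"rz":0,"grip":0.3},{"dx":0,"dy":0,"dz":-0.035,"rx":0,"ry":0,"rz":0,"grip":0.3},{"dx":0,"dy":0,"dz":-0.042,"rx":0,"ry":0,"rz":0,"grip":0.3},{"dx":0,"dy":0,"dz":-0.046,"rx":0,"ry":0,"rz":0,"grip":0.3},{"dx":0,"dy":0,"dz":-0.046,"rx":0,"ry":0,"rz":0,"grip":0.3}]'
```

```text
clock: 20.35
eef_pos: [476.6, -230.1, 21.6]
tool_rot: [3.142, 0.001, 1.423]
force: [-2.4, -0.3, 7.7]
width: 45.7
gripper_force: 62.5
```

```bash
python3 -m creep '[{"dx":0,"dy":0,"dz":0,"rx":0,"ry":0,"rz":0,"grip":0},{"dx":0,"dy":0,"dz":0,"rx":0,"ry":0,"rz":0,"grip":-0.5},{"dx":0,"dy":0,"dz":0,"rx":0,"ry":0,"rz":0,"grip":-1},{"dx":0,"dy":0,"dz":0,"rx":0,"ry":0,"rz":0,"grip":-1},{"dx":0,"dy":0,"dz":0,"rx":0,"ry":0,"rz":0,"grip":-1}]'; python3 -m creep '[{"dx":0,"dy":0,"dz":0.1,"rx":0,"ry":0,"rz":0,"grip":-1},{"dx":0,"dy":0,"dz":0.22,"rx":0,"ry":0,"rz":0,"grip":-1},{"dx":0,"dy":0,"dz":0.34,"rx":0,"ry":0,"rz":0,"grip":-1},{"dx":0,"dy":0.07,"dz":0.4,"rx":0,"ry":0,"rz":0,"grip":-1},{"dx":0.005,"dy":0.2,"dz":0.4,"rx":0,"ry":0,"rz":0,"grip":-1}]';  python3 -m creep '[{"dx":0.01,"dy":0.14,"dz":0,"rx":0,"ry":0,"rz":0,"grip":-1},{"dx":0.02,"dy":0.28,"dz":0,"rx":0,"ry":0,"rz":0,"grip":-1},{"dx":0.03,"dy":0.42,"dz":0,"rx":0,"ry":0,"rz":0,"grip":-1},{"dx":0.04,"dy":0.56,"dz":0,"rx":0,"ry":0,"rz":0,"grip":-1},{"dx":0.05,"dy":0.7,"dz":0,"rx":0,"ry":0,"rz":0,"grip":-1}]'; python3 -m creep '[{"dx":0.01,"dy":0.14,"dz":0,"rx":0,"ry":0,"rz":0,"grip":-1},{"dx":0.02,"dy":0.28,"dz":0,"rx":0,"ry":0,"rz":0,"grip":-1},{"dx":0.027,"dy":0.38,"dz":0,"rx":0,"ry":0,"rz":0,"grip":-1},{"dx":0.027,"dy":0.43,"dz":0,"rx":0,"ry":0,"rz":0,"grip":-1},{"dx":0.027,"dy":0.43,"dz":0,"rx":0,"ry":0,"rz":0,"grip":-1}]'
```

```text
clock: 20.98
eef_pos: [476.7, -230.0, 20.7]
tool_rot: [-3.142, -0.0, 1.423]
force: [-0.0, 0.7, 0.8]
width: 85.4
gripper_force: 0.0
clock: 21.6
eef_pos: [480.1, -151.5, 182.7]
tool_rot: [3.137, 0.001, 1.418]
force: [0.8, 0.0, 0.0]
width: 85.2
gripper_force: 0.0
clock: 22.22
eef_pos: [498.7, 131.6, 180.8]
tool_rot: [3.141, 0.0, 1.423]
force: [0.6, -0.8, -0.1]
width: 85.2
gripper_force: 0.0
clock: 22.85
eef_pos: [509.0, 302.5, 180.6]
tool_rot: [-3.141, 0.0, 1.425]
force: [-0.1, -0.7, -0.1]
width: 85.3
gripper_force: 0.0
```

```bash
python3 -m creep '[{"dx":0.003,"dy":0.037,"dz":0,"rx":0,"ry":0,"rz":0,"grip":-1},{"dx":0.003,"dy":0.037,"dz":-0.06,"rx":0,"ry":0,"rz":0,"grip":-1},{"dx":0.003,"dy":0.037,"dz":-0.16,"rx":0,"ry":0,"rz":0,"grip":-1},{"dx":0.003,"dy":0.037,"dz":-0.2,"rx":0,"ry":0,"rz":0,"grip":-1},{"dx":0.003,"dy":0.037,"dz":-0.2,"rx":0,"ry":0,"rz":0,"grip":-1}]'; python3 -m creep '[{"dx":0,"dy":0,"dz":-0.06,"rx":0,"ry":0,"rz":0,"grip":-1},{"dx":0,"dy":0,"dz":-0.12,"rx":0,"ry":0,"rz":0,"grip":-1},{"dx":0,"dy":0,"dz":-0.16,"rx":0,"ry":0,"rz":0,"grip":-1},{"dx":0,"dy":0,"dz":-0.186,"rx":0,"ry":0,"rz":0,"grip":-1},{"dx":0,"dy":0,"dz":-0.186,"rx":0,"ry":0,"rz":0,"grip":-1}]';python3 -m creep '[{"dx":0,"dy":0,"dz":0,"rx":0,"ry":0,"rz":0,"grip":-0.3},{"dx":0,"dy":0,"dz":0,"rx":0,"ry":0,"rz":0,"grip":0},{"dx":0,"dy":0,"dz":0,"rx":0,"ry":0,"rz":0,"grip":0.2},{"dx":0,"dy":0,"dz":0,"rx":0,"ry":0,"rz":0,"grip":0.45},{"dx":0,"dy":0,"dz":0,"rx":0,"ry":0,"rz":0,"grip":0.45}]'
```

```text
clock: 23.48
eef_pos: [510.6, 315.8, 100.1]
tool_rot: [-3.14, 0.002, 1.422]
force: [1.1, -0.1, 0.1]
width: 85.0
gripper_force: 0.0
clock: 24.1
eef_pos: [510.7, 316.8, 26.3]
tool_rot: [-3.141, 0.0, 1.423]
force: [-1.0, -0.2, -0.2]
width: 85.7
gripper_force: 0.0
clock: 24.72
eef_pos: [511.2, 317.1, 27.2]
tool_rot: [3.141, -0.001, 1.423]
force: [-0.5, -0.2, 6.1]
width: 36.2
gripper_force: 60.1
```

```bash
python3 -m creep '[{"dx":0,"dy":0,"dz":0.06,"rx":0,"ry":0,"rz":0,"grip":0.45},{"dx":0,"dy":0,"dz":0.18,"rx":0,"ry":0,"rz":0,"grip":0.45},{"dx":0,"dy":-0.02,"dz":0.3,"rx":0,"ry":0,"rz":0,"grip":0.45},{"dx":0,"dy":-0.08,"dz":0.36,"rx":0,"ry":0,"rz":0,"grip":0.45},{"dx":-0.005,"dy":-0.18,"dz":0.36,"rx":0,"ry":0,"rz":0,"grip":0.45}]'; python3 -m creep '[{"dx":-0.01,"dy":-0.13,"dz":0,"rx":0,"ry":0,"rz":0,"grip":0.45},{"dx":-0.02,"dy":-0.26,"dz":0,"rx":0,"ry":0,"rz":0,"grip":0.45},{"dx":-0.03,"dy":-0.4,"dz":0,"rx":0,"ry":0,"rz":0,"grip":0.45},{"dx":-0.04,"dy":-0.54,"dz":0,"rx":0,"ry":0,"rz":0,"grip":0.45},{"dx":-0.05,"dy":-0.68,"dz":0,"rx":0,"ry":0,"rz":0,"grip":0.45}]'; python3 -m creep '[{"dx":-0.01,"dy":-0.13,"dz":0,"rx":0,"ry":0,"rz":0,"grip":0.45},{"dx":-0.02,"dy":-0.26,"dz":0,"rx":0,"ry":0,"rz":0,"grip":0.45},{"dx":-0.03,"dy":-0.4,"dz":0,"rx":0,"ry":0,"rz":0,"grip":0.45},{"dx":-0.04,"dy":-0.5,"dz":0,"rx":0,"ry":0,"rz":0,"grip":0.45},{"dx":-0.05,"dy":-0.6,"dz":0,"rx":0,"ry":0,"rz":0,"grip":0.45}]'
```

```text
clock: 25.35
eef_pos: [509.8, 246.4, 172.7]
tool_rot: [3.138, -0.004, 1.425]
force: [0.1, -1.3, -1.0]
width: 36.3
gripper_force: 60.1
clock: 25.98
eef_pos: [488.4, -29.0, 170.4]
tool_rot: [3.141, 0.0, 1.423]
force: [0.0, -0.4, -1.4]
width: 36.2
gripper_force: 60.1
clock: 26.6
eef_pos: [468.2, -268.8, 170.3]
tool_rot: [-3.141, -0.0, 1.422]
force: [0.0, -0.1, -0.5]
width: 36.2
gripper_force: 60.1
```

```bash
python3 -m creep '[{"dx":-0.003,"dy":-0.06,"dz":0,"rx":0,"ry":0,"rz":0,"grip":0.45},{"dx":-0.003,"dy":-0.08,"dz":0,"rx":0,"ry":0,"rz":0,"grip":0.45},{"dx":-0.003,"dy":-0.08,"dz":-0.06,"rx":0,"ry":0,"rz":0,"grip":0.45},{"dx":-0.003,"dy":-0.08,"dz":-0.14,"rx":0,"ry":0,"rz":0,"grip":0.45},{"dx":-0.003,"dy":-0.08,"dz":-0.16,"rx":0,"ry":0,"rz":0,"grip":0.45}]'; python3 -m creep '[{"dx":0,"dy":0,"dz":-0.05,"rx":0,"ry":0,"rz":0,"grip":0.45},{"dx":0,"dy":0,"dz":-0.1,"rx":0,"ry":0,"rz":0,"grip":0.45},{"dx":0,"dy":0,"dz":-0.14,"rx":0,"ry":0,"rz":0,"grip":0.45},{"dx":0,"dy":0,"dz":-0.16,"rx":0,"ry":0,"rz":0,"grip":0.45},{"dx":0,"dy":0,"dz":-0.16,"rx":0,"ry":0,"rz":0,"grip":0.45}]'; python3 - <<'E'
from h import *
a=get_image("wrist"); cv2.imwrite("pics/w6.png",a[:,:,::-1])
s=ctrl.read_state();print(s["eef_pos"].round(1),s["force"].round(1))
E
```

```text
clock: 27.22
eef_pos: [466.6, -297.4, 104.9]
tool_rot: [-3.138, -0.002, 1.425]
force: [-0.5, -0.5, -0.4]
width: 36.2
gripper_force: 60.1
clock: 27.85
eef_pos: [467.6, -299.0, 42.3]
tool_rot: [-3.141, -0.0, 1.423]
force: [-0.1, 0.4, -0.2]
width: 36.5
gripper_force: 60.1
[ 467.9 -299.2   42.7] [-0.8 -0.3  1. ]
```

View pics/w6.png

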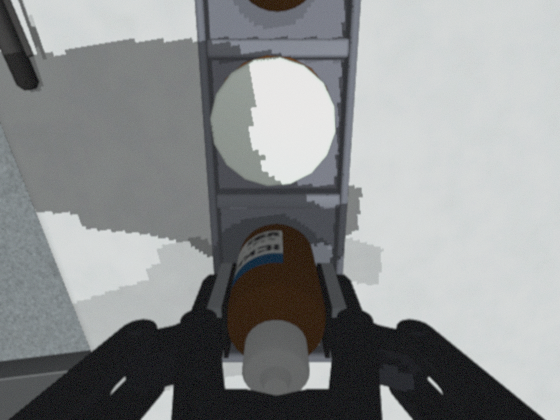

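The medium bottle is over the last well and clear of its walls, with the jar lid at (274,120) in the next one. I lower it.

```bash
python3 -m creep '[{"dx":0,"dy":-0.003,"dz":-0.02,"rx":0,"ry":0,"rz":0,"grip":0.45},{"dx":0,"dy":-0.003,"dz":-0.035,"rx":0,"ry":0,"rz":0,"grip":0.45},{"dx":0,"dy":-0.003,"dz":-0.042,"rx":0,"ry":0,"rz":0,"grip":0.45},{"dx":0,"dy":-0.003,"dz":-0.047,"rx":0,"ry":0,"rz":0,"grip":0.45},{"dx":0,"dy":-0.003,"dz":-0.047,"rx":0,"ry":0,"rz":0,"grip":0.45}]'
```

```text
clock: 28.52
eef_pos: [467.4, -300.3, 24.2]
tool_rot: [-3.141, 0.0, 1.423]
force: [-1.4, 0.8, 5.7]
width: 36.1
gripper_force: 60.7
```

```bash
python3 -m creep '[{"dx":0,"dy":0,"dz":0,"rx":0,"ry":0,"rz":0,"grip":0.1},{"dx":0,"dy":0,"dz":0,"rx":0,"ry":0,"rz":0,"grip":-0.5},{"dx":0,"dy":0,"dz":0,"rx":0,"ry":0,"rz":0,"grip":-1},{"dx":0,"dy":0,"dz":0,"rx":0,"ry":0,"rz":0,"grip":-1},{"dx":0,"dy":0,"dz":0,"rx":0,"ry":0,"rz":0,"grip":-1}]'; python3 -m creep '[{"dx":0,"dy":0,"dz":0.1,"rx":0,"ry":0,"rz":0,"grip":-1},{"dx":0,"dy":0,"dz":0.22,"rx":0,"ry":0,"rz":0,"grip":-1},{"dx":0,"dy":0,"dz":0.34,"rx":0,"ry":0,"rz":0,"grip":-1},{"dx":0,"dy":0.05,"dz":0.46,"rx":0,"ry":0,"rz":0,"grip":-1},{"dx":0,"dy":0.1,"dz":0.58,"rx":0,"ry":0,"rz":0,"grip":-1}]'; python3 -m creep '[{"dx":0,"dy":0.1,"dz":0,"rx":0,"ry":0,"rz":0,"grip":-1},{"dx":0,"dy":0.2,"dz":0,"rx":0,"ry":0,"rz":0,"grip":-1},{"dx":0,"dy":0.25,"dz":0,"rx":0,"ry":0,"rz":0,"grip":-1},{"dx":0,"dy":0.25,"dz":0,"rx":0,"ry":0,"rz":0,"grip":-1},{"dx":0,"dy":0.25,"dz":0,"rx":0,"ry":0,"rz":0,"grip":-1}]'; python3 - <<'E'
from h import *
w=get_image("wrist"); s=get_image("side")[200:400,200:440]
cv2.imwrite("pics/f.png",cv2.cvtColor(np.hstack([cv2.resize(w,(400,300)),cv2.resize(s,(360,300))]),cv2.COLOR_RGB2BGR))
E
```

```text
clock: 29.15
eef_pos: [467.5, -300.4, 23.5]
tool_rot: [-3.142, -0.0, 1.423]
force: [0.1, -0.0, -0.7]
width: 85.3
gripper_force: 0.0
clock: 29.78
eef_pos: [467.2, -260.0, 257.1]
tool_rot: [3.142, -0.0, 1.422]
force: [0.5, -1.1, 0.7]
width: 85.3
gripper_force: 0.0
clock: 30.4
eef_pos: [467.5, -161.7, 255.5]
tool_rot: [-3.141, 0.001, 1.422]
force: [-0.2, -0.9, -1.0]
width: 85.5
gripper_force: 0.0
```

View pics/f.png

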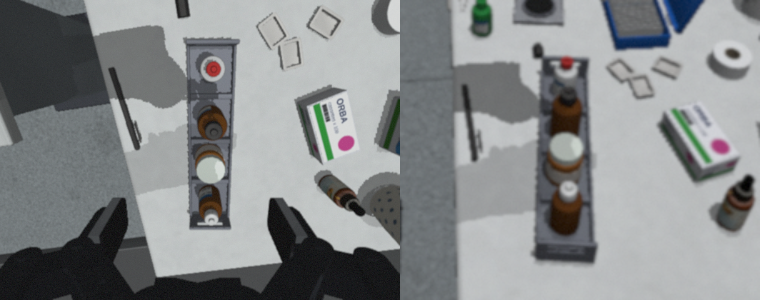

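All four stand upright in the wells. Left to right they are small (212,68), large (211,125), jar (209,168) and medium (210,215), and the gripper is clear of everything.

```bash
python3 -c "
from cell import ctrl
print(ctrl.finish_job())"
```

```text
the job is handed in; nothing more can be done
None
```

I handed the job in at about 30 s of the 109 s limit: the last pictures show all four containers upright in the rack in reverse order (left to right: small, large, jar, medium), but no verdict came back.

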